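Clamp a glued pen-tray blank in the screw press

ROBOT

A 6-joint arm with a two-finger parallel gripper is mounted at the origin on the work surface. World frame = base frame: x ahead of the robot, y to its left, z up, the work surface at z = 0. Lengths are in mm, angles in rad, forces in N, time in s.
With the tool pointing down it reaches from about 300 to 775 mm from the base axis. Payload 14.6 kg.
Tool frame: the origin (TCP) lies on the centre line of the jaws, within the pads' length; the fingertips stand 19 mm ahead of it and the grasp point (between the pads) is the TCP (bot.tip_reach is the distance from the TCP to the fingertips, in mm); z points along the fingers, y is the line along which they close (so a half turn about z gives the same grasp; the last joint's range is limited). The gripper opens to 85 mm and grips with 20 to 120 N. Pads are 22 mm wide; open, the fingers measure 114 mm over their backs; the gripper's body (76 mm by 85 mm) begins 54 mm behind the grasp point. The pads swing forward as they close: fully open they stand 13 mm farther back than shut.
Start: joints at [1.174, 0.3, 1.521, -0, 1.321, -0.067], TCP at [178.117, 520.35, 250.281] pointing down, gripper open.
Joint ranges: [-3.03, 3.03], [-0.79, 2.21], [0.23, 2.52], [-1.04, 4.18], [0, 3.07], [-2.55, 2.55]. Speed limits (rad/s): [2.22, 2.22, 2.57, 3.14, 3.14, 3.14].

INTERFACE

Orientations are given as a unit quaternion [w, x, y, z].
In Python, from rig import bot gives the robot as it stands. Calls block until the motion is done:
- bot.move_to(position, orientation): joint-space move of the TCP to a pose.
- bot.servo_line(position, attitude=None, speed=150, until_force=None): straight line of the TCP; attitude=None keeps the orientation; speed is the mean speed in mm/s. With until_force (N) it stops when the force on the tool has changed by that much, and returns True; else False.
- bot.move_joints(angles): joint-space move.
- bot.move_gripper(opening, grip_force=None): finger opening in mm; grip_force is the grip in N (None keeps the last); returns when the fingers have stopped.
- bot.dwell(seconds).
- bot.ik(position, orientation): joint angles nearest the present ones, or None.
- bot.read_state(): the state.
- bot.read_camera(name): name is "scene" or "top" or "wrist"; returns a dict with "image" (420x560x3 uint8, blue, green, red), "depth" (420x560 float32, mm along the optical axis (not along the pixel's ray), 0 where there is no reading), "fovy" (degrees; the focal length in pixels is half the picture's height over the tangent of half this angle, whatever the lens; pixels are square), "cx", "cy" (the principal point, pixels), "k1" (the pictures are not rectified: a ray, as slopes to the right and down, at radius r is drawn at 1 + k1 r^2 times it, then the intrinsics apply), "eye" and "attitude" of the camera in the world; the wrist camera has in their place "mount" (4x4, takes a point from camera to tool coordinates, whose origin is the TCP and whose axes are the flange's). Camera axes: x right, y down, z forward; pixel columns grow to the right and rows downward; lengths in mm; the calibration is good to about 2 mm. A picture is of the moment at which its call begins: read the wrist's pose just before it.
A pose or a line that the arm cannot do raises bot.MotionError and nothing moves.
- bot.finish_job(): hands the job in; it is judged then, once.
The state is a dict: "clock": time; "joint_positions": joint angles; "qvel": joint speeds; "effort": joint torques, N m; "ee_pos": TCP position; "tool_rot": TCP orientation; "ft_force": force on the tool from outside, world axes, zero at the start; "moment": the same for the moment, N m; "grip_width": finger opening in mm; "grip_force": force on a finger pad.
Only numpy, scipy, OpenCV 4.12 (cv2) and the standard library are available. Lean on these libraries where they do the work, as an engineer would, in place of code of your own. Each camera call takes 0.05 s, during which the arm holds its last target. There are 200 camera calls.

TASK

Slide the glued wooden blank along the press's channel until it is fully home against the back stop, pushing it gently. Then wind the press down onto it clockwise by its spokes, one spoke after another from the open front, until the push a spoke needs has nearly doubled from its easy running; leave the blank clamped like that, push only on the spokes to work the press, and do not disturb the other things on the bench.

Things in the scene. Friction and masses are not known exactly. Their poses are not given: they have to be found in the camera images.
- press: green bench screw press, fixed. Origin on the table under the vertical screw axis; x to its back, -x is its open front, z up. Base plate 15 mm thick, x = -190 to +80 mm, 200 mm wide; on it a channel along x, 64 mm wide between steel rails 8 mm thick and 12 mm high, x = -175 to +25 mm. Portal over it: columns at y = +-68 mm, crossbeam 50 x 166 mm, top at z = 175 mm
- back_stop (a point): middle of the front face of the steel block that closes the channel (20 mm behind the screw axis, 64 mm wide, top 45 mm above the table); the point's axes are the press's
- guard_edge (a point): middle of the front bar of the yellow guard, a roof of thin bars on two posts over the rear half of the star: bars 8 mm thick at most, 50 mm apart, tops 239 mm above the table, from x = +20 back to +118 mm in the press's frame, y = +-104 mm, with short prongs down at its front corners. Fingers can sweep spokes only in front of it (press x below about 0)
- star: capstan: dark hub, radius 22 mm, top 25 mm (its pin 37 mm) above the spokes' centre lines; four level steel spokes 90 degrees apart, 12 mm round, free from 22 to 74 mm out, then 20 mm balls centred 84 mm out (one red, three black). Origin on the vertical axis at the spokes' centre lines, 207 mm above the table; x along the red-ball spoke, the others along y, -x, -y
- star_hub (a point): point on the star's axis at spoke height; fixed, axes the press's. Clockwise from above lowers the ram 8 mm per rad; the pad meets the blank after 2.8 to 5 rad. The star stays where left. Running free it takes 5 to 6 N pushed squarely 62 mm from the axis; past contact about 2 N more per 0.1 rad (1.3 N per 10 N of clamping). Never push it with over 25 N
- ram: steel ram under the crossbeam, 34 x 60 x 20 mm, origin at the centre of its underside. Below it a brass foot, screwed out by an unknown amount, and a rubber-faced pad 30 x 50 mm on a stiff spring (20 N/mm); the pad's face is 19 to 29 mm under the ram's origin, different each time. Right clamping is 22 to 60 N (aim for 40); over 90 N spoils the blank
- blank: laminated wooden blank, dark-light-dark, two thin red lines on top, 170 x 60 x 24 mm, 0.2 to 0.35 kg, lying lengthwise in the channel. Origin at the centre of its underside, x along it to the press's back. Home, its far end touches the back stop, its front end is 150 mm in front of the screw axis, clear of the star. It starts 35 to 60 mm short. Push with at most 25 N
- pot: blue ceramic water pot, 90 mm across, 85 mm high, origin under its centre; leave alone
- ink_jar: amber glass jar with dark cap, 52 mm across, 85 mm high, beside the press, origin under its centre; leave alone
- glue_jar: low amber glass jar with black cap, 56 mm across, 55 mm high, beside the press, origin under its centre; leave alone
- brush_block: wooden block 120 x 90 x 35 mm with five upright brushes reaching up to about 200 mm, origin under its centre; leave alone
- lacquer_box: red lacquered box 164 x 94 x 58 mm, origin under its centre; leave alone
- paint_tube: small white and blue paint tube 87 x 26 x 14 mm, lying, origin under its centre; leave alone
- lacquer_brush: brush lying on the table, origin under it; leave alone

How it is judged (in metres and radians):
On the way, in this order (a step that is already met when the one before it is completed fails the run):
1. the blank is home against the back stop, not yet clamped (x of blank in the frame of press above -0.068 m and contact force between ram and blank below 1 N), for 0.2 s.
2. the pad clamps the blank with 22 to 60 N (contact force between ram and blank between 22 and 60 N), for 0.2 s.
At the end, for the whole second after the job is handed in: The blank lies in the channel within 3 mm of the back stop, the pad presses on it with 22 to 60 N, and the star and the blank are at rest (all of step 2 and x of blank in the frame of press above -0.068 m and angular speed of star below 0.05 rad/s and linear speed of blank below 0.01 m/s); the robot touches nothing.
It fails at once if a spoke or the hub is pushed with more than 25 N (contact force between any of the fingers, the arm and star above 25 N).
It fails at once if the blank is pushed with more than 25 N by the robot (contact force between the fingers and blank above 25 N).
It fails at once if the blank is pressed with more than 90 N (contact force between ram and blank above 90 N).
It fails at once if the ram is pushed directly by the robot (contact force between any of the fingers, the arm and ram above 3 N).
It fails at once if another thing on the bench is moved by more than 20 mm (distance of any of pot, ink_jar, glue_jar, brush_block, lacquer_box, paint_tube, lacquer_brush from where it was at the start of the episode above 0.02 m).
It also fails if it takes over 70 s, if anything falls off the work surface, if the arm or the gripper's body presses on something with over 40 N, if the wrist force passes 120 N, or if a joint passes its speed limit or range.

## Working session

There is one attempt and no reset: what is moved stays moved. The work goes in short steps, each a Python script; the robot and the scene stay as the last script left them, time stands still between calls to the robot, and variables do not carry over. Pictures are saved under pics/ and viewed, at most 10 in all, crops included, and the job is handed in when it is done.

```bash
ls; mkdir -p pics; python3 - <<'E'
from rig import bot
import cv2,numpy as np
ims=[]
for n in("scene","top"):
    c=bot.read_camera(n); cv2.imwrite(f"pics/{n}0.png",c["image"]); np.savez(f"{n}0.npz",**c)
    print(n,c["fovy"],c["cx"],c["cy"],c["k1"],c["eye"],c["attitude"])
s=bot.read_state();print(s["clock"],s["ft_force"],s["tool_rot"],s["ee_pos"],bot.tip_reach)
E
```

```text
pics
scene 46.12127951210864 277.85093526097734 213.15333165117033 0.047104990032837954 [1450.33112803 -607.19879288 1031.32863242] [-0.379816    0.78543382  0.44482821 -0.2023892 ]
top 57.35614724713916 280.1202215460643 214.08476049813444 -0.0915059843393981 [ 271.51836673  -49.41070543 1397.92791706] [ 0.0720317  -0.6950529   0.71205878 -0.06844839]
0.1 [-0.08190789 -0.62975891 -0.27265419] [-1.19394695e-04  1.64173188e-01  9.86431381e-01 -5.29307720e-04] [178.0555798  520.1754076  249.75212765] 19.0
```

View pics/scene0.png

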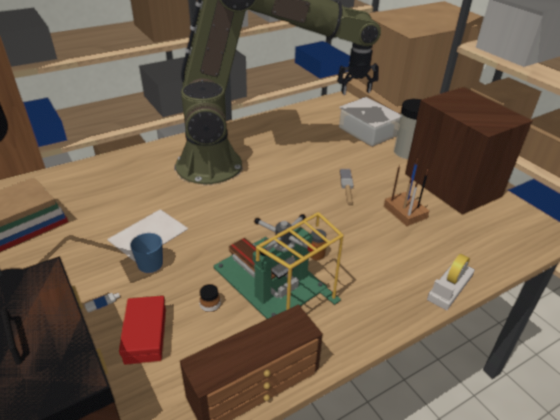

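View pics/top0.png

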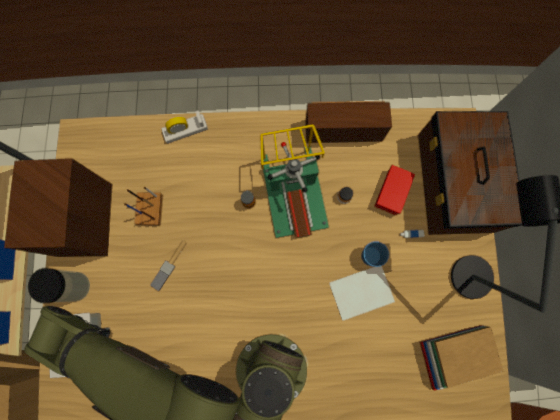

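```bash
cat > h.py <<'E'
import cv2,numpy as np
from scipy.spatial.transform import Rotation as R
def rot(q): return R.from_quat(np.roll(q,-1)).as_matrix()
def rays(c,uv):
    f=210/np.tan(np.radians(float(c["fovy"]))/2)
    K=np.array([[f,0,float(c["cx"])],[0,f,float(c["cy"])],[0,0,1]])
    d=np.array([float(c["k1"]),0,0,0,0])
    p=cv2.undistortPoints(np.float64(uv).reshape(-1,1,2),K,d).reshape(-1,2)
    return np.c_[p,np.ones(len(p))]
def pose(c,st=None):
    if "eye" in c: return rot(c["attitude"]),np.array(c["eye"])
    T=np.array(c["mount"]);A=rot(st["tool_rot"])
    return A@T[:3,:3],A@T[:3,3]+np.array(st["ee_pos"])
def cloud(c,uv,st=None):
    Rm,t=pose(c,st);uv=np.asarray(uv).reshape(-1,2);d=c["depth"][uv[:,1].astype(int),uv[:,0].astype(int)]
    return (rays(c,uv)*d[:,None])@Rm.T+t
def plane(c,uv,z,st=None):
    Rm,t=pose(c,st);r=rays(c,uv)@Rm.T
    return t+r*((z-t[2])/r[:,2])[:,None]
def hsv(c): return cv2.cvtColor(c["image"],cv2.COLOR_BGR2HSV)
E
python3 - <<'E'
from h import *
c=dict(np.load("top0.npz"))
H=hsv(c)
g=cv2.inRange(H,(65,80,30),(90,255,200)); g[:, :230]=0;g[:,350:]=0;g[:120]=0;g[250:]=0
v,u=np.nonzero(g);uv=np.c_[u,v];P=cloud(c,uv)
print(len(P),np.histogram(P[:,2],bins=range(-20,260,20)))
L=P[:,2]<40
Q=plane(c,uv[L],15)[:,:2]
r=cv2.minAreaRect(np.float32(Q));print("plate",r,cv2.boxPoints(r))
B=(P[:,2]>150)&(P[:,2]<200);print("beam",cv2.minAreaRect(np.float32(plane(c,uv[B],175)[:,:2])))
y=cv2.inRange(H,(20,150,100),(35,255,255));y[:,:250]=0;y[:,330:]=0
v,u=np.nonzero(y);W=plane(c,np.c_[u,v],239);D=cloud(c,np.c_[u,v]);k=D[:,2]>220;print("yellow",cv2.minAreaRect(np.float32(W[k,:2])),k.sum())
rd=cv2.inRange(H,(0,150,90),(6,255,255))|cv2.inRange(H,(174,150,90),(180,255,255));rd[:,:250]=0;rd[:,330:]=0
n,l,s,ce=cv2.connectedComponentsWithStats(rd)
for i in range(1,n):
  if s[i,4]>4:print(s[i],ce[i],plane(c,[ce[i]],207),plane(c,[ce[i]],39))
im=cv2.resize(c["image"][110:250,225:425],None,fx=4,fy=4,interpolation=cv2.INTER_CUBIC);cv2.imwrite("pics/topc.png",im)
E
```

```text
1933 (array([   0, 1397,   68,   20,   32,   18,   25,    2,   33,  317,    0,
         13,    0]), array([-20,   0,  20,  40,  60,  80, 100, 120, 140, 160, 180, 200, 220,
       240]))
plate ((630.6273803710938, -98.63867950439453), (297.85931396484375, 191.73748779296875), 9.313133239746094) [[ 468.14636   -28.134905]
 [ 499.1753   -217.34503 ]
 [ 793.1084   -169.14246 ]
 [ 762.07947    20.067673]]
beam ((662.014404296875, -92.72567749023438), (54.48720169067383, 159.60093688964844), 9.585916519165039)
yellow ((734.3529663085938, -81.8857192993164), (110.18301391601562, 203.2732696533203), 8.509576797485352) 568
[282 143   4   4  12] [283.25 144.25] [[746.17330631 -61.99697267 207.        ]] [[813.13120418 -63.77247299  39.        ]]
[299 190  11  45  80] [304.3    212.6875] [[ 514.35077397 -122.8359363   207.        ]] [[ 548.60628502 -133.1937746    39.        ]]
[289 192  10  45  83] [293.48192771 214.65060241] [[508.86825217 -88.39678372 207.        ]] [[542.3503632  -93.89641225  39.        ]]
```

View pics/topc.png

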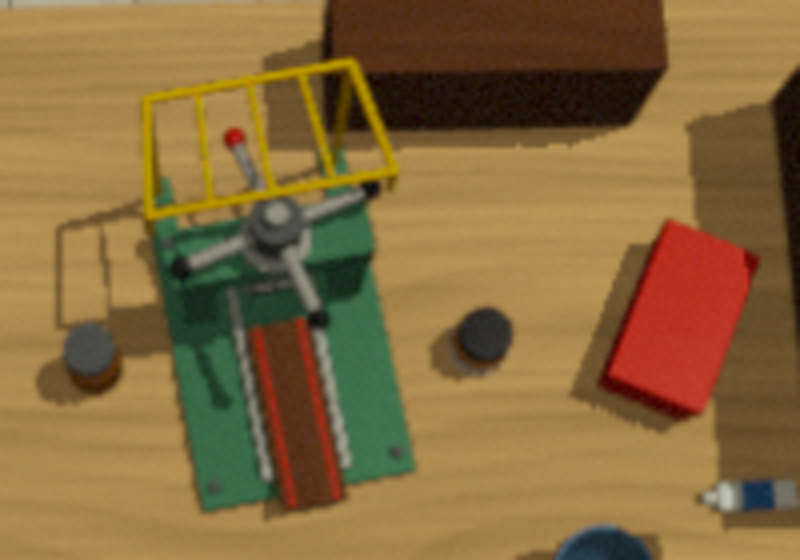

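```bash
cat >> h.py <<'E'
def down(deg): a=np.radians(deg)/2; return [0,float(np.cos(a)),float(np.sin(a)),0]
E
python3 - <<'E'
from rig import bot
from h import *
bot.move_to([545,-120,400],down(99))
bot.move_gripper(0)
s=bot.read_state();c=bot.read_camera("wrist")
print(s["clock"],s["ee_pos"],s["joint_positions"],s["ft_force"],np.array(c["mount"]).round(3),c["fovy"])
np.savez("w0.npz",**c,tool_rot=s["tool_rot"],ee_pos=s["ee_pos"]);cv2.imwrite("pics/w0.png",c["image"])
E
```

```text
3.525 [ 544.99419669 -119.99711935  399.99953297] [-2.82361093e-01  2.56262591e-01  1.23618161e+00  1.42502224e-05
  1.64915932e+00 -4.39448044e-01] [-0.25895531 -0.17017318 -0.89682459] [[ 0.00000e+00 -9.58000e-01 -2.86000e-01  7.25760e+01]
 [ 1.00000e+00  1.00000e-03 -1.00000e-03  1.34900e+00]
 [ 1.00000e-03 -2.86000e-01  9.58000e-01 -1.22498e+02]
 [ 0.00000e+00  0.00000e+00  0.00000e+00  1.00000e+00]] 63.46181057804848
```

View pics/w0.png

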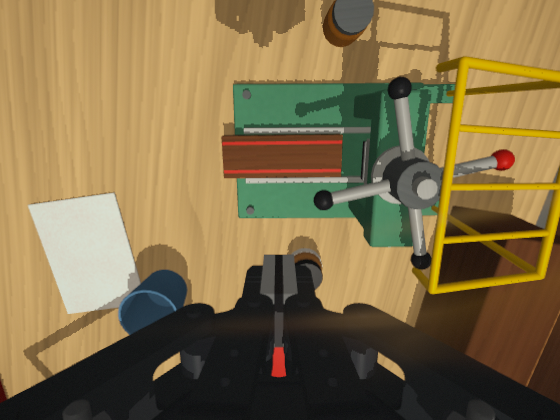

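```bash
python3 - <<'E'
from h import *
c=dict(np.load("w0.npz"));s=c;H=hsv(c)
dk=cv2.inRange(H,(0,0,0),(180,255,45));rd=cv2.inRange(H,(0,150,90),(6,255,255))|cv2.inRange(H,(174,150,90),(180,255,255))
def ball(u,v,m):
    w=np.zeros_like(m);cv2.circle(w,(u,v),15,255,-1);w&=m
    w=cv2.morphologyEx(w,cv2.MORPH_OPEN,np.ones((5,5)));n,l,st,ce=cv2.connectedComponentsWithStats(w);i=1+np.argmax(st[1:,4]);print(st[i],ce[i])
    return plane(c,[ce[i]],207,s)[0]
b=[ball(504,159,rd),ball(400,88,dk),ball(323,200,dk),ball(421,261,dk)]
b=np.array(b);print(b.round(1))
print("ctr",(b[0]+b[2])/2,(b[1]+b[3])/2,np.linalg.norm(b[0]-b[2]),np.linalg.norm(b[1]-b[3]))
d=b[0]-b[2];e=b[1]-b[3];print("ang",np.degrees(np.arctan2(d[1],d[0])),np.degrees(np.arctan2(e[1],e[0]))-90)
print("pin",plane(c,[[427,188]],244,s))
# plate
g=cv2.inRange(H,(65,80,30),(90,255,220))
v,u=np.nonzero(g);uv=np.c_[u,v];P=cloud(c,uv,s)
L=(abs(P[:,2]-15)<8)
Q=plane(c,uv[L],15,s)[:,:2];r=cv2.minAreaRect(np.float32(Q));print("plate",r,cv2.boxPoints(r))
# red lines
v,u=np.nonzero(rd);k=(u>215)&(u<350)&(v>125)&(v<190);uv=np.c_[u,v][k];Q=plane(c,uv,39,s)[:,:2]
print("lines",cv2.minAreaRect(np.float32(Q)))
for m in(uv[:,1]<158,uv[:,1]>=158):
    x,y=Q[m].T;p=np.polyfit(x,y,1);print(np.degrees(np.arctan(p[0])),x.min(),x.max(),np.polyval(p,[x.min(),x.max()]))
y=cv2.inRange(H,(20,150,100),(35,255,255));v,u=np.nonzero(y);uv=np.c_[u,v];D=cloud(c,uv,s);k=abs(D[:,2]-236)<10
Q=plane(c,uv[k],239,s)[:,:2];r=cv2.minAreaRect(np.float32(Q));print("guard",r,cv2.boxPoints(r))
E
```

```text
[495 150  20  20 310] [504.16451613 159.19677419]
[388  77  23  22 369] [398.72628726  87.21138211]
[314 191  18  19 254] [322.52362205 199.31496063]
[412 255  19  14 218] [421.26605505 261.1146789 ]
[[ 747.8  -60.1  207. ]
 [ 635.7  -14.2  207. ]
 [ 589.7 -124.   207. ]
 [ 700.9 -171.8  207. ]]
ctr [668.7704573  -92.01881241 207.        ] [668.3231033  -93.02560799 207.        ] 170.5684676008937 170.57532449668292
ang 22.006863454704796 22.469455730914063
pin [[667.76763793 -91.73112337 244.        ]]
plate ((634.8062133789062, -97.6651382446289), (309.5173034667969, 195.94361877441406), 9.36031436920166) [[ 466.17377   -26.168165]
 [ 498.04254  -219.5028  ]
 [ 803.43866  -169.16211 ]
 [ 771.5699     24.172531]]
lines ((549.4627685546875, -112.07315063476562), (167.14425659179688, 45.29730987548828), 9.717306137084961)
9.625574602675742 463.6279267685654 628.5898544225553 [-106.33806271  -78.36109637]
9.73800626314116 470.79252508845224 635.4674296689733 [-145.93589542 -117.67505956]
guard ((732.4213256835938, -81.8659439086914), (109.0997085571289, 205.00389099121094), 9.077818870544434) [[ 662.3824     10.745519]
 [ 694.727    -191.69069 ]
 [ 802.46027  -174.4774  ]
 [ 770.11566    27.958801]]
```

```bash
cat >> h.py <<'E'
AX=np.array([668.5,-92.5]);YAW=9.5
def W(x,y,z):
    a=np.radians(YAW);return [float(AX[0]+x*np.cos(a)-y*np.sin(a)),float(AX[1]+x*np.sin(a)+y*np.cos(a)),float(z)]
def toP(p):
    a=np.radians(YAW);d=np.array(p[:2])-AX;return np.array([d[0]*np.cos(a)+d[1]*np.sin(a),-d[0]*np.sin(a)+d[1]*np.cos(a)])
E
python3 - <<'E'
from rig import bot
from h import *
bot.move_to(W(-245,0,150),down(90+YAW))
bot.servo_line(W(-245,0,46))
f0=np.array(bot.read_state()["ft_force"])
r=bot.servo_line(W(-185,0,46),speed=30,until_force=10)
def rep(r):
    s=bot.read_state();print(r,s["clock"],toP(s["ee_pos"]),(np.array(s["ft_force"])-f0).round(2))
    return s
rep(r)
if not r:
    r=bot.servo_line(W(-140,0,46),speed=18,until_force=9);rep(r)
bot.servo_line(W(-200,0,46));rep(0)
bot.servo_line(W(-200,0,330),speed=250)
s=bot.read_state();c=bot.read_camera("wrist")
np.savez("w1.npz",**c,tool_rot=s["tool_rot"],ee_pos=s["ee_pos"]);cv2.imwrite("pics/w1.png",c["image"])
H=hsv(c);rd=cv2.inRange(H,(0,150,90),(6,255,255))|cv2.inRange(H,(174,150,90),(180,255,255))
v,u=np.nonzero(rd);uv=np.c_[u,v];D=cloud(c,uv,s);k=abs(D[:,2]-39)<8
Q=np.array([toP(q) for q in plane(c,uv[k],39,s)]);Q=Q[(abs(Q[:,1])<35)];print("front x",Q[:,0].min(),"y",Q.min(0),Q.max(0))
E
```

```text
False 7.6417 [-1.85008860e+02  8.11543237e-04] [ 0.26 -0.34 -0.73]
True 8.95 [-164.64505481    0.22219621] [-3.51 -0.78  2.45]
0 9.3333 [-199.63373915   -0.23724994] [ 0.96 -0.21  0.08]
front x -148.99683320843977 y [-148.99683321  -21.20310442] [11.64369318 22.02634591]
```

View pics/w1.png

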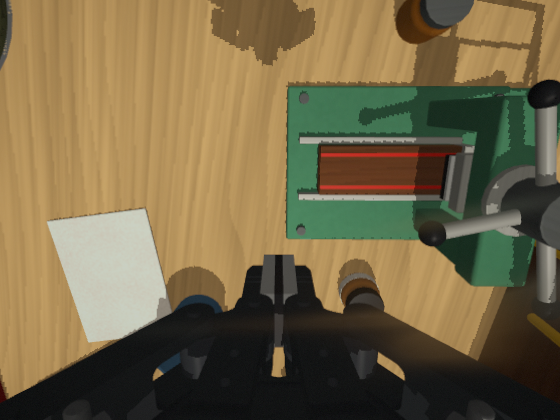

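```bash
cat >> h.py <<'E'
RR,OFF,DEL,ZW,ZT=48,19,8,212,265
def fp(phi,z=ZW):
    a=np.radians(phi);x=RR*np.cos(a)-OFF*np.sin(a);y=RR*np.sin(a)+OFF*np.cos(a)
    return W(x,y,z),down(phi-90-DEL+YAW)
def tang(phi):
    a=np.radians(phi-90+YAW);return np.array([np.cos(a),np.sin(a),0])
def enter(bot,phi):
    p,q=fp(phi,ZT);bot.move_to(p,q);bot.servo_line(fp(phi)[0],speed=120);bot.dwell(.1)
    return np.array(bot.read_state()["ft_force"])
def stroke(bot,f0,a,b,step,speed,until=9,stop=99):
    n=max(1,int(round(abs(a-b)/step)));log=[]
    for phi in np.linspace(a,b,n+1)[1:]:
        p,q=fp(phi);r=bot.servo_line(p,q,speed=speed,until_force=until)
        s=bot.read_state();f=-(np.array(s["ft_force"])-f0);F=float(f@tang(phi));rad=float(f@tang(phi+90))
        log.append((phi,F));print(f"{phi:.1f} F{F:.2f} rad{rad:.2f} z{f[2]:.1f} t{s['clock']:.2f}",r)
        if r or F>stop: print("STOP");break
    return log
E
python3 - <<'E'
from rig import bot
from h import *
f0=enter(bot,214);print(f0)
stroke(bot,f0,214,186,7,25)
E
```

```text
[ 0.03055591 -0.43011253  0.13356258]
207.0 F0.27 rad0.29 z-0.4 t12.53 False
200.0 F-0.50 rad0.23 z-0.6 t12.93 False
193.0 F-0.71 rad1.50 z0.1 t13.33 False
186.0 F4.33 rad1.59 z0.7 t13.73 False
```

```bash
python3 - <<'E'
from rig import bot
from h import *
f0=np.array([0.03,-.43,.13])
stroke(bot,f0,186,108,6.5,30)
s=bot.read_state();bot.servo_line(fp(114)[0]);bot.servo_line(fp(114,ZT)[0],speed=150)
c=bot.read_camera("top");cv2.imwrite("pics/top1.png",cv2.resize(c["image"][110:250,225:425],None,fx=4,fy=4,interpolation=cv2.INTER_CUBIC))
E
```

```text
179.5 F3.12 rad0.69 z0.9 t14.07 False
173.0 F4.23 rad0.85 z0.5 t14.42 False
166.5 F2.26 rad0.20 z0.3 t14.76 False
160.0 F2.62 rad1.16 z-0.2 t15.10 False
153.5 F3.10 rad1.18 z1.9 t15.44 False
147.0 F2.46 rad0.81 z-0.1 t15.78 False
140.5 F1.34 rad1.50 z1.1 t16.12 False
134.0 F2.66 rad2.14 z-0.0 t16.47 False
127.5 F2.57 rad1.42 z0.3 t16.81 False
121.0 F2.84 rad1.47 z0.4 t17.15 False
114.5 F2.42 rad2.11 z0.3 t17.49 False
108.0 F2.70 rad0.92 z1.2 t17.83 False
```

View pics/top1.png

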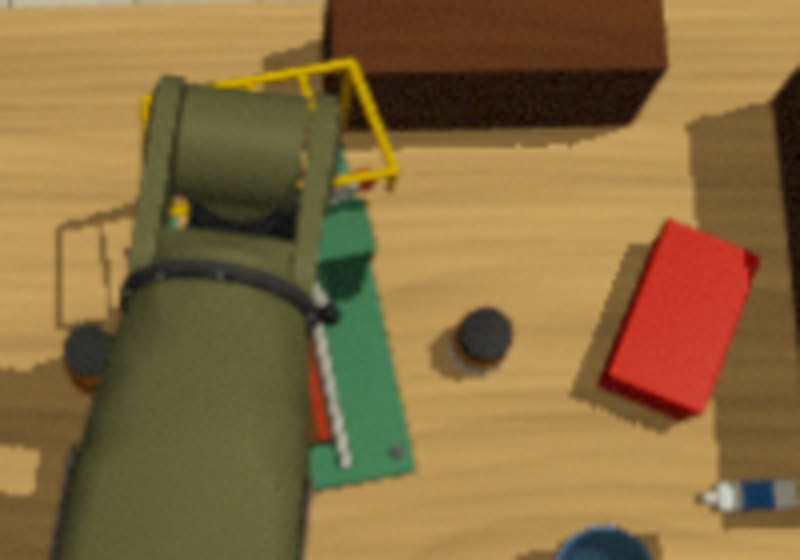

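```bash
cat >> h.py <<'E'
def probe(bot,phi,T,adv=5,back=3,speed=15):
    "from contact at finger angle phi: back off, push again; returns reached angle, stopped?, rest force"
    p,q=fp(phi+back);bot.servo_line(p,q,speed=40)
    f0=np.array(bot.read_state()["ft_force"])
    p,q=fp(phi-adv);r=bot.servo_line(p,q,speed=speed,until_force=T)
    s=bot.read_state();P=toP(s["ee_pos"]);ang=np.degrees(np.arctan2(P[1],P[0]))%360-np.degrees(np.arctan2(OFF,RR))
    F=float(-(np.array(s["ft_force"])-f0)@tang(ang))
    print(f"T{T:.1f} {'stop' if r else 'ran'} {phi:.1f}->{ang:.1f} rest{F:.2f} t{s['clock']:.2f}")
    return ang,r,F
E
python3 - <<'E'
from rig import bot
from h import *
f0=enter(bot,219);print(f0)
stroke(bot,f0,219,190,14.5,40)
phi=190
for T in (4,5,5,6,6,7,8):
    phi,r,F=probe(bot,phi,T)
E
```

```text
[0.91053832 0.03590264 0.86646199]
204.5 F-0.19 rad-0.01 z1.0 t21.57 False
190.0 F1.47 rad-0.07 z1.6 t22.05 False
T4.0 stop 190.0->189.7 rest1.65 t22.62
T5.0 stop 189.7->188.5 rest0.13 t23.23
T5.0 stop 188.5->187.3 rest2.44 t23.84
T6.0 stop 187.3->182.8 rest2.60 t24.65
T6.0 ran 182.8->178.2 rest3.70 t25.53
T7.0 ran 178.2->173.6 rest5.42 t26.42
T8.0 ran 173.6->168.9 rest4.41 t27.30
```

```bash
python3 - <<'E'
from rig import bot
from h import *
phi=168.9
for adv,T in ((15,8.5),(15,8.5),(14,8.5),(10,7),(9,7)):
    phi,r,F=probe(bot,phi,T,adv,3,25 if T>8 else 18)
    if r:break
bot.servo_line(fp(phi+5)[0]);bot.servo_line(fp(phi+5,ZT)[0],speed=200);print(bot.read_state()["clock"])
E
```

```text
T8.5 ran 168.9->154.3 rest4.27 t28.35
T8.5 ran 154.3->139.7 rest5.42 t29.40
T8.5 ran 139.7->126.1 rest3.13 t30.41
T7.0 ran 126.1->116.5 rest5.41 t31.46
T7.0 ran 116.5->107.9 rest4.74 t32.46
33.125
```

```bash
python3 - <<'E'
from rig import bot
from h import *
enter(bot,219)
p,q=fp(201);bot.servo_line(p,q,speed=50,until_force=4)
phi=199
for i in range(10):
    phi,r,F=probe(bot,phi,7,9,3,18)
    if r or phi<108:break
E
```

```text
T7.0 ran 199.0->190.6 rest3.49 t37.08
T7.0 ran 190.6->182.0 rest5.16 t38.08
T7.0 ran 182.0->173.4 rest5.63 t39.08
T7.0 ran 173.4->164.8 rest4.90 t40.08
T7.0 ran 164.8->156.2 rest4.73 t41.08
T7.0 ran 156.2->147.6 rest5.17 t42.08
T7.0 ran 147.6->139.1 rest5.02 t43.08
T7.0 stop 139.1->132.7 rest2.44 t43.84
```

```bash
python3 - <<'E'
from rig import bot
from h import *
phi=132.7
for T in (7,8,8,9):
    phi,r,F=probe(bot,phi,T,7,3,15)
    if phi<119:break
E
```

```text
T7.0 stop 132.7->131.4 rest1.71 t44.49
T8.0 stop 131.4->129.9 rest0.60 t45.15
T8.0 stop 129.9->128.7 rest1.73 t45.80
T9.0 stop 128.7->127.3 rest2.38 t46.46
```

```bash
python3 - <<'E'
from rig import bot
from h import *
phi=127.3
for T in (9,10,10,10.7):
    phi,r,F=probe(bot,phi,T,6,3,15)
    if phi<121.5:break
E
```

```text
T9.0 stop 127.3->126.3 rest2.32 t47.09
T10.0 stop 126.3->124.9 rest0.82 t47.74
T10.0 stop 124.9->123.7 rest2.83 t48.38
T10.7 stop 123.7->122.7 rest3.05 t49.02
```

```bash
python3 - <<'E'
from rig import bot
from h import *
bot.servo_line(fp(129)[0],speed=60);bot.servo_line(fp(129,300)[0],speed=200)
bot.move_to(W(-200,0,330),down(90+YAW));bot.dwell(.2)
s=bot.read_state();c=bot.read_camera("wrist");cv2.imwrite("pics/w2.png",c["image"])
H=hsv(c);rd=cv2.inRange(H,(0,150,90),(6,255,255))|cv2.inRange(H,(174,150,90),(180,255,255))
v,u=np.nonzero(rd);uv=np.c_[u,v];D=cloud(c,uv,s);k=abs(D[:,2]-39)<8
Q=np.array([toP(q) for q in plane(c,uv[k],39,s)]);Q=Q[(abs(Q[:,1])<35)];print("front",Q.min(0),Q.max(0),s["clock"])
E
```

```text
front [-149.57901764  -22.09183304] [-15.81532985  22.40626264] 51.2667
```

View pics/w2.png

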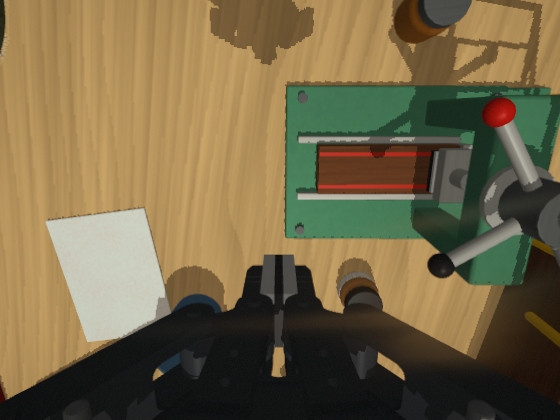

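The blank's front end (pixel 318, 170) is still home at -149.6 mm. The pad sits down on it at about (450, 175), and the gripper is clear of everything.

```bash
python3 -c "
from rig import bot
print(bot.finish_job())"
```

```text
the job is handed in; nothing more can be done
None
```

The job is handed in at about 51 s: the blank is home against the back stop (front end seen at -149.6 mm) and clamped at an estimated 36–42 N, since a spoke's push rose from about 5.5 N to 11 N; the clamping force was not measured directly and no verdict came back.

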